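# Zero the bone mill's burrs and set it four clicks open

## Task

Set the bone mill for a medium chip: turn the bar-grip dial on its sloping front clockwise until the burrs touch and it comes up against its stop, then throw the locking pawl beside it out of the toothed wheel by its little black knob, and turn the dial back (anticlockwise) exactly four clicks from the stop. With the dial resting on the fourth click, put the pawl fully back into the teeth so that the setting is locked, let go, and leave the jar, flask, tray and forceps where they are.

Things in the scene. Friction and masses are not known exactly. Their poses are not given: they have to be found in the camera images.
- mill: White bench bone mill, fixed, 240 mm wide, 280 deep, body 175 high, feed funnel and white pusher at its rear left up to 297. Origin on the bench below the centre of the round cover; x to its back, y to its left as one faces it, z up. Its front slopes: the outward normal leans 35 degrees from vertical to the front, so a gripper square to it leans 35 degrees too.
- cover (a point): Centre of the round aluminium cover (156 mm across) that lies on the slope, 135 mm above the bench; the dial's axis stands square on the cover here. In the mill's frame 'up the slope' is (0.819, 0, 0.574), 'out' of it (-0.574, 0, 0.819), 'left' (0, 1, 0). The point's axes are the mill's.
- dial (a joint): Dial angle, rad: 0 at its stop (burrs touching, fully clockwise seen facing the slope), growing anticlockwise to 2.443. Clicks every 20 degrees (0.349) from the stop; a spring draws it into the nearest one; passing one takes 0.08 N m. Fourth click: 1.396. Starts two to four clicks open. With the pawl in, it turns clockwise but anticlockwise is blocked after about 3 degrees.
- dial_grip (a point): Point on the dial's axis 40 mm out from the cover. Dial: steel wheel with 18 saw teeth, 72 mm across, top 16 to 20 mm out; on it a black bar grip 60 mm long, 14 thick, reaching from 18 to 50 mm out. Site x runs along the bar to the white pointer, z out. Pointer: 40 degrees right of up-slope at the stop (longest of 8 marks), straight up-slope at 2 clicks, 40 degrees left at 4.
- pawl (a joint): Angle of the pawl's thumb lever, rad: 0 with the pawl in the teeth (start), 0.6 thrown fully out; clear of the teeth from about 0.2. It grows anticlockwise (seen facing the slope), as the knob goes up the slope. The lever stays where it is put: friction 0.05 N m, some 1.2 N at the knob. Put in again, the sprung claw drops between two teeth.
- pawl_knob (a point): On the axis of the pawl lever's knob, 40 mm out from the cover's plane. Knob: black cylinder square to the slope, 14 mm across, from 18 to 46 mm out, at the end of a thin dark lever (10 to 19 mm out) right of the dial. Pawl in: 16 mm up the slope and 82 mm right of the dial's axis; thrown out: 43 mm up and 80 mm right.
- pawl_pivot (a point): Foot of the lever's pivot screw, on the cover 26 mm up the slope and 38 mm right of the dial's axis; the screw stands 21 mm out. The knob swings about it on a radius of 45 mm. The claw runs from here to the right-hand edge of the toothed wheel.
- jar: Bystander: clear specimen jar with a white lid, 70 mm across, 86 mm high, standing to the right of the mill, near its front. Origin at the centre of its underside.
- flask: Bystander: white plastic bottle, 68 mm across, 170 mm high, standing to the right of the mill, farther back. Origin at the centre of its underside.
- tray: Bystander: flat stainless tray, 140 x 210 mm, 28 mm high, in front of the mill. Origin at the centre of its underside.
- forceps: Bystander: steel dissecting forceps, 145 mm long, 8 mm high, lying in front of the mill to the left. Origin under its middle, x along its length.

How it is judged:
On the way, in this order (a step that is already met when the one before it is completed fails the run):
1. the dial is turned clockwise against its stop (within 3 degrees) (value of joint dial below 0.055 rad), for 0.2 s.
2. the pawl is thrown out of the teeth (value of joint pawl above 0.25 rad), for 0.1 s.
3. with the pawl out, the dial is turned back to the fourth click (value of joint pawl above 0.2 rad and value of joint dial between 1.236 and 1.556 rad), for 0.3 s.
At the end, for the whole second after the job is handed in: the dial rests on the fourth click from its stop (80 degrees open, within 7 degrees), the pawl is back in the teeth (within 4 degrees of fully in), nothing turns, and the jar, flask, tray and forceps are within 30 mm of where they stood (value of joint dial between 1.276 and 1.516 rad and value of joint pawl below 0.07 rad and velocity of joint dial between -0.05 and 0.05 rad/s and distance of each of jar, flask, tray, forceps from where it was at the start of the episode below 0.03 m); the robot touches nothing.
It fails at once if the jar or the flask is tipped over (angle between any of jar, flask's own z axis and vertical above 0.5 rad).
It fails at once if the jar, flask, tray or forceps is shifted by more than 30 mm (distance of any of jar, flask, tray, forceps from where it was at the start of the episode above 0.03 m).
It also fails if it takes over 64 s, if anything falls off the work surface, if the arm or the gripper's body presses on something with over 40 N, if the wrist force passes 120 N, or if a joint passes its speed limit or range.

## Robot

A 6-joint arm with a two-finger parallel gripper is mounted at the origin on the work surface. World frame = base frame: x ahead of the robot, y to its left, z up, the work surface at z = 0. Lengths are in m, angles in rad, forces in N, time in s.
With the tool pointing down it reaches from about 0.425 to 0.925 m from the base axis. Payload 12.5 kg.
Tool frame: the origin (TCP) lies midway between the tips of the shut fingers; the grasp point (between the pads) lies 19 mm behind it; z points along the fingers, y is the line along which they close (so a half turn about z gives the same grasp; the last joint's range is limited). The gripper opens to 85 mm and grips with 20 to 120 N. Pads are 22 mm wide; open, the fingers measure 114 mm over their backs; the gripper's body (76 mm by 85 mm) begins 54 mm behind the grasp point. The pads swing forward as they close: fully open they stand 13 mm farther back than shut.
Start: joints at [-1.404, 0.491, 1.559, -0, 1.092, -0.106], TCP at [0.168, -0.602, 0.231] pointing down, gripper open.
Joint ranges: [-3.1, 3.1], [-0.84, 2.19], [0.05, 2.79], [-1.13, 4.28], [0.06, 2.93], [-2.69, 2.69]. Speed limits (rad/s): [2.22, 2.22, 2.79, 3.14, 3.14, 3.14].

## Interface

Orientations are given as a 3x3 rotation matrix whose columns are the frame's x, y, z axes.
In Python, from workcell import ctrl gives the robot as it stands. The module is installed in compiled form; this text tells all that it offers.
- The arm moves only by the tool carry_out, never from a script. Its argument "commands" is a list that holds one entry, the list of rows, each a list of 7 numbers: the shift along the tool's x, y, z in mm, then the turn, a rotation vector about the tool's x, y, z in degrees, then the gripper command: -1 is fully open, 1 is shut, values between are in proportion. A call has 1 to 8 rows; each row shifts and turns the commanded pose from where the row before left it, along the tool's axes as they then stand; what a row does not reach is not made up. A row lasts 1/8 s, in which the tool goes at most 62.5 mm and 10.7 degrees, less where a joint would pass 70% of its speed; a pose out of reach is approached as far as the arm can. A call is refused whole if a number of a shift passes 62.5 or a number of a turn 10.7, either way. A call with a gripper value outside its range is refused whole. The fingers move at their own pace and stop on an object; the grip force is fixed at half the most. Time passes only in rows, so rows that do not move let the fingers close. It gives the time, the measured TCP pose, the force, the opening and the grip force at its end, in the units of the state.
- ctrl.state(): the state, without advancing time (a new reading comes with each control period).
- ctrl.read_camera(name): name is "side" or "top"; returns a dict with "frame" (420x560x3 uint8, red, green, blue), "K" (3x3 intrinsics, pixels), "world_from_camera" (4x4, takes a point from camera to world coordinates). Camera axes: x right, y down, z forward; pixel columns grow to the right and rows downward; lengths in m; the calibration is good to about 2 mm. A picture is of the moment at which its call begins. There is no depth.
- ctrl.finish_job(): hands the job in; it is judged then, once.
The state is a dict: "time_s": time; "qpos": joint angles; "qd": joint speeds; "tau": joint torques, N m; "position": TCP position; "orientation": TCP orientation; "wrist_force": force on the tool from outside, world axes, zero at the start; "wrist_torque": the same for the moment, N m; "finger_gap": finger opening in m; "grasp_force": force on a finger pad.
Only numpy, scipy, OpenCV 4.12 (cv2) and the standard library are available. Lean on these libraries where they do the work, as an engineer would, in place of code of your own. Each camera call takes 0.05 s, during which the arm holds its last target. There are 200 camera calls.

## Working session

There is one attempt and no reset: what is moved stays moved. The work goes in short steps, Python scripts to look and compute and a tool call to move; the robot and the scene stay as the last step left them, time stands still between calls to the robot, and variables do not carry over. Pictures are saved under pics/ and viewed, at most 10 in all, crops included, and the job is handed in when it is done.

Besides the shell and the picture viewer there is one more tool, called after "Request:" in YAML: its name, and indented under it one key for each argument. carry_out: Moves the arm, as the interface text tells. Its arguments: {"type":"object","properties":{"commands":{"type":"array"}},"required":["commands"]}

```bash
mkdir -p pics; python3 - <<'E'
from workcell import ctrl
import cv2,numpy as np
for n in("side","top"):
    c=ctrl.read_camera(n); cv2.imwrite(f"pics/{n}0.png",c["frame"][:,:,::-1]); print(n,c["K"].round(1).tolist(),c["world_from_camera"].round(3).tolist())
    np.savez(f"{n}0.npz",**c)
s=ctrl.state();print(s)
E
```

```text
side [[545.0, 0.0, 280.0], [0.0, 545.0, 212.5], [0.0, 0.0, 1.0]] [[0.944, -0.175, 0.278, 0.356], [-0.328, -0.548, 0.769, -0.83], [0.018, -0.818, -0.575, 0.722], [0.0, 0.0, 0.0, 1.0]]
top [[426.8, 0.0, 283.8], [0.0, 426.8, 207.4], [0.0, 0.0, 1.0]] [[0.011, -0.997, 0.081, 0.548], [-1.0, -0.012, -0.008, -0.035], [0.009, -0.081, -0.997, 1.052], [0.0, 0.0, 0.0, 1.0]]
{'time_s': 0.1, 'qpos': array([-1.40361054e+00,  4.91517734e-01,  1.55938687e+00, -2.39335707e-05,
        1.09165947e+00, -1.05595158e-01]), 'qd': array([-8.88391027e-04,  5.98598773e-06, -2.72745318e-04, -1.18445810e-03,
       -1.80013551e-03,  3.37584017e-04]), 'tau': array([ 3.21386113e-03, -6.19445944e+01, -2.62025446e+01, -8.83960911e-05,
        2.92124081e-03, -1.19625031e-05]), 'position': array([ 0.16836985, -0.60169981,  0.23077526]), 'orientation': array([[ 9.63022437e-01,  2.69421143e-01, -1.82594843e-04],
       [ 2.69421192e-01, -9.63021968e-01,  9.54343522e-04],
       [ 8.12774773e-05, -9.68249144e-04, -9.99999528e-01]]), 'wrist_force': array([-0.43211134, -0.11100715,  0.28952549]), 'wrist_torque': array([-0.01269467, -0.02621497,  0.0140606 ]), 'grasp_force': 0.0, 'finger_gap': 0.08546150623728573}
```

View pics/side0.png

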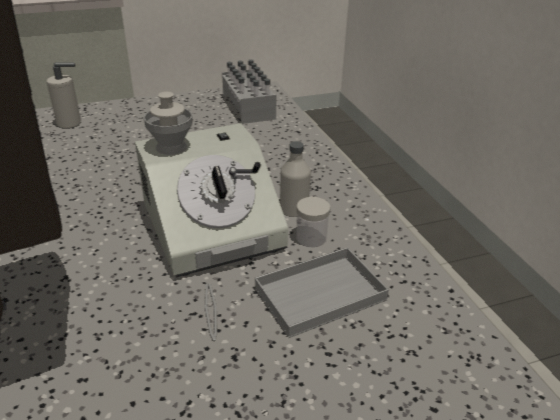

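View pics/top0.png

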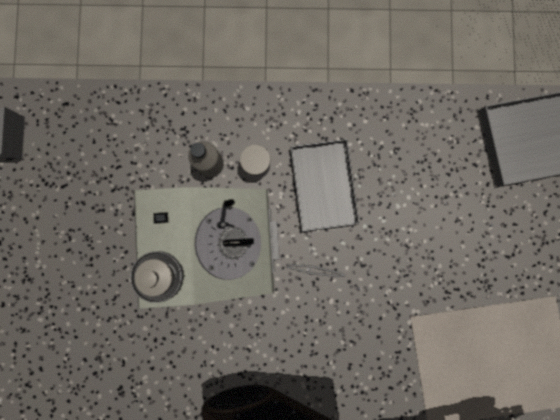

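The side view shows the dial at about (220,183) and the pawl knob at (257,168). In the top view the bar is at (238,242) and the knob at (229,203). The mill's back points to world +y and its left points towards the robot.

```bash
python3 - <<'E'
import cv2,numpy as np
a=np.load("side0.npz")["frame"][140:240,160:290];b=np.load("top0.npz")["frame"][180:310,130:280]
r=lambda i,h:cv2.resize(i,None,fx=h/i.shape[0],fy=h/i.shape[0],interpolation=cv2.INTER_CUBIC)
a=cv2.resize(a,(390*1,300));b=cv2.resize(b,(400,347),interpolation=2)
m=np.zeros((347,790,3),np.uint8);m[:300,:390]=a;m[:,390:]=b
m=np.clip(m.astype(float)*1.5,0,255).astype(np.uint8)
cv2.imwrite("pics/crop0.png",m[:,:,::-1])
E
```

```text
(no output)
```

View pics/crop0.png

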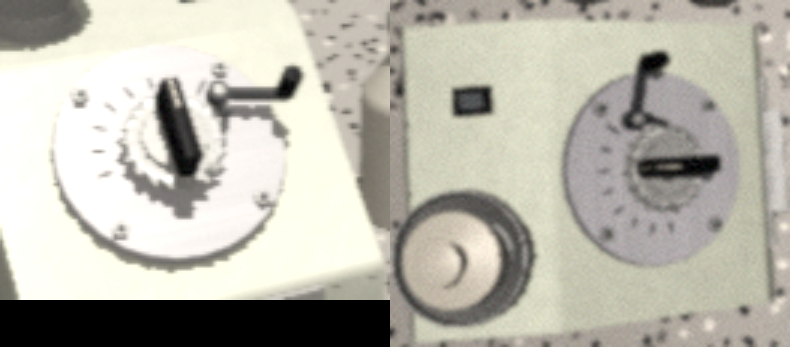

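The pointer (white stripe) points roughly straight up the slope, so the dial is about 2 clicks open. The lever and knob are to the right, with the knob at crop (655,62) in top and (292,78) in side. Next I measure the cover and knob in both views.

```bash
cat > h.py <<'E'
import cv2,numpy as np
def ray(c,p):
    W=c["world_from_camera"];d=W[:3,:3]@np.linalg.solve(c["K"],[p[0],p[1],1.]);return W[:3,3],d/np.linalg.norm(d)
def proj(c,P):
    W=c["world_from_camera"];q=c["K"]@(W[:3,:3].T@(np.asarray(P)-W[:3,3]));return q[:2]/q[2]
def tri(c1,p1,c2,p2):
    (o,d),(q,e)=ray(c1,p1),ray(c2,p2);s=np.linalg.lstsq(np.c_[d,-e],q-o,rcond=None)[0]
    a,b=o+s[0]*d,q+s[1]*e;return (a+b)/2,np.linalg.norm(a-b)
def onz(c,p,z):
    o,d=ray(c,p);return o+d*(z-o[2])/d[2]
E
python3 - <<'E'
from h import *
S=np.load("side0.npz");T=np.load("top0.npz")
out={}
for n,c,roi in(("s",S,(160,140,120,105)),("t",T,(190,195,75,95))):
    f=c["frame"];x,y,w,h=roi;g=f[y:y+h,x:x+w].astype(int)
    d=cv2.GaussianBlur((g[:,:,1]-g[:,:,2]).astype(np.float32),(0,0),1)
    print(n,np.percentile(d,[5,25,50,75,95]))
    m=((d<np.percentile(d,50)*0+ (3 if n=="t" else 6))).astype(np.uint8)
    out[n]=(d,m)
    m=cv2.morphologyEx(m,cv2.MORPH_OPEN,np.ones((5,5)))
    cs=cv2.findContours(m,0,2)[0];k=max(cs,key=cv2.contourArea);e=cv2.fitEllipse(cv2.convexHull(k));print(n,"ell",np.add(e[0],(x,y)),e[1:],cv2.contourArea(k))
    cv2.imwrite(f"pics/m{n}.png",m*255)
    # dark blobs
    g2=f[y-10:y+h,x:x+w+20].max(2);b=(g2<45).astype(np.uint8)
    N,L,st,ce=cv2.connectedComponentsWithStats(b)
    for i in range(1,N):
        if st[i,4]>12: print(st[i,:2]+(x,y-10),st[i,2:],ce[i]+(x,y-10))
E
cd pics; python3 -c "
import cv2,numpy as np
a=cv2.imread('ms.png');b=cv2.imread('mt.png');m=np.zeros((110,200,3),np.uint8);m[:a.shape[0],:a.shape[1]]=a;m[:b.shape[0],125:200]=b;cv2.imwrite('mm.png',cv2.resize(m,None,fx=3,fy=3,interpolation=0))"
```

```text
s [ 2.50215186  3.25433427 10.38700533 13.85708022 14.22859044]
s ell [215.74463654 191.32930374] ((72.05839538574219, 77.39067840576172), 105.8974838256836) 4267.0
[218 135] [11  5 24] [222.375 137.5  ]
[251 163] [ 9 10 46] [255.45652174 167.97826087]
[213 168] [ 14  31 214] [218.9953271  184.72429907]
t [-0.81221032 -0.11266385  3.42214012 13.24877644 14.34488907]
t ell [227.3175354  241.57011032] ((63.427669525146484, 74.71089172363281), 178.3258819580078) 3542.5
[218 200] [ 16  28 109] [225.17431193 210.        ]
[223 239] [ 30   8 169] [238.43195266 242.21893491]
```

View pics/mm.png

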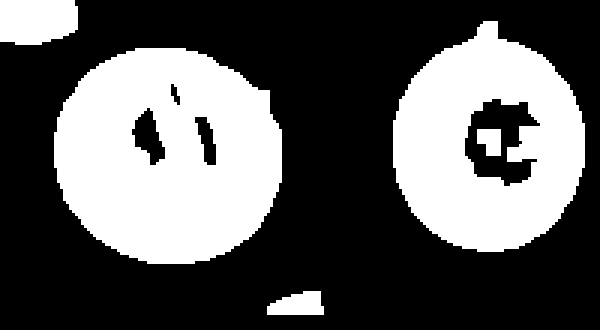

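Both masks show the cover disc clean apart from a small bump from the lever. I remove that by opening with a larger kernel, then triangulate.

```bash
python3 - <<'E'
from h import *
S=np.load("side0.npz");T=np.load("top0.npz");C={}
K=cv2.getStructuringElement(2,(41,41))
for n,c,(x,y,w,h),t in(("s",S,(150,140,120,105),6),("t",T,(180,185,90,105),3)):
    g=c["frame"][y:y+h,x:x+w].astype(int);d=cv2.GaussianBlur((g[:,:,1]-g[:,:,2]).astype(np.float32),(0,0),1)
    m=cv2.morphologyEx((d<8 if n=="s" else d<6).astype(np.uint8),cv2.MORPH_CLOSE,np.ones((15,15)))
    m=cv2.morphologyEx(m,cv2.MORPH_OPEN,K)
    k=max(cv2.findContours(m,0,1)[0],key=cv2.contourArea);e=cv2.fitEllipse(k);C[n]=np.add(e[0],(x,y));print(n,C[n],e[1:])
P,r=tri(S,C["s"],T,C["t"]);print("cover",P,r)
k,r=tri(S,(257.5,165),T,(231,201.8));print("knob",k,r)
v=k-P
# mill frame: rotate by yaw a: rel = R(a)@m ; knob top 46 out
u,o,l=np.array([.819,0,.574]),np.array([-.574,0,.819]),np.array([0,1,0])
m=16*u-82*l+46*o;print("model",m,"meas",v*1e3)
print("yaw deg",np.degrees(np.arctan2(v[1],v[0])-np.arctan2(m[1],m[0])))
# mill edges on z=.175: right-back corner etc from crop
f=lambda X,Y:onz(T,(130+(X-390)/2.667,180+Y/2.667),.175)
for p in((405,28),(407,190),(750,24),(550,26)):print(f(*p))
for yaw in(88,90,92,94):
    a=np.radians(yaw);R=np.array([[np.cos(a),-np.sin(a),0],[np.sin(a),np.cos(a),0],[0,0,1]])
    for nm,q in(("knobtop",m),("pivot",26*u-38*l+21*o),("barcentre",50*o)):print(yaw,nm,proj(S,P+R@q/1e3),proj(T,P+R@q/1e3))
E
```

```text
s [215.9595871  191.06589508] ((72.7750244140625, 78.15019226074219), 106.14418029785156)
t [227.41631699 242.92476654] ((65.2681655883789, 71.30046844482422), 0.22653666138648987)
cover [0.54570291 0.0779973  0.12531885] 0.0009516294101846515
knob [0.62992148 0.06614835 0.17757142] 0.0003967735609119106
model [-13.3   -82.     46.858] meas [ 84.21857255 -11.8489486   52.25256398]
yaw deg 91.20432724393675
[0.65098978 0.26344832 0.175     ]
[0.52642182 0.25702152 0.175     ]
[ 0.6574082 -0.0031458  0.175    ]
[0.65393109 0.15160454 0.175     ]
88 knobtop [256.74001894 168.63058812] [233.37961033 203.29402297]
88 pivot [232.64982926 172.43025906] [222.21263338 224.33487423]
88 barcentre [217.68357964 180.99445019] [238.92618131 243.38058288]
90 knobtop [256.56311858 167.89062197] [232.00374521 203.0298379 ]
90 pivot [232.33204364 172.12694836] [221.57255983 224.47041256]
90 barcentre [218.19384139 180.91630908] [238.94424788 242.89430505]
92 knobtop [256.33646544 167.15754033] [230.61906346 202.81367283]
92 pivot [231.99392841 171.83046665] [220.93730546 224.62813611]
92 barcentre [218.69945938 180.82905951] [238.94537972 242.40792576]
94 knobtop [256.06064376 166.43215538] [229.22721358 202.64578333]
94 pivot [231.63592574 171.54113956] [220.30763713 224.80785753]
94 barcentre [219.19978314 180.73282198] [238.92958011 241.92203697]
```

```bash
python3 - <<'E'
from h import *
from scipy.optimize import least_squares
S=np.load("side0.npz");T=np.load("top0.npz")
u,o,l=np.array([.819,0,.574]),np.array([-.574,0,.819]),np.array([0,1,0])
M=np.array([0*u,16*u-82*l+46*o,26*u-38*l+21*o,50*o])/1e3
s=np.array([(215.96,191.07),(257.5,165.5),(232.7,171.7),(219.3,180.2)]);t=np.array([(227.4,242.9),(231,202),(222.2,224.6),(238.4,242.1)])
def res(p,z=None):
    a=p[3];R=np.array([[np.cos(a),-np.sin(a),0],[np.sin(a),np.cos(a),0],[0,0,1]]);P=np.array([p[0],p[1],p[2] if z is None else z])
    return np.r_[[proj(S,P+R@q) for q in M]-s,[proj(T,P+R@q) for q in M]-t].ravel()
for z in(None,.135):
    r=least_squares(res,[.545,.078,.13,1.57],args=(z,),loss="soft_l1");print(z,r.x,np.degrees(r.x[3]),res(r.x,z).round(1).tolist())
print("jar",tri(S,(313.5,206.5),T,(255,160)),"flask",tri(S,(296,146),T,(198,150)))
E
```

```text
None [0.54658136 0.07731628 0.12686312 1.60232654] 91.80654813775645 [0.2, -0.5, -0.6, 1.2, -0.2, -0.4, -0.2, 0.1, 0.3, -0.6, 0.0, 0.3, -1.0, -0.4, 0.8, -0.1]
0.135 [0.54603719 0.07444637 0.12979959 1.60338336] 91.86709957593108 [0.1, -3.2, -0.5, -1.7, -0.2, -3.2, -0.3, -2.8, 1.2, -0.3, 0.9, 0.3, -0.1, -0.3, 1.8, 0.2]
jar (array([0.73672703, 0.02382305, 0.08315704]), np.float64(0.0022769035988164533)) flask (array([0.7394642 , 0.13936712, 0.16506911]), np.float64(0.00012102031675351748))
```

Least squares gives a cover xy of about (0.546, 0.077) and a yaw of about 91.8°. The heights I know (jar, flask) read about 4 mm low, so I trust the stated z = 0.135. The dial is at 2 clicks. Next I plan the approach.

```bash
cat >> h.py <<'E'
from scipy.spatial.transform import Rotation as Ro
YAW=np.radians(91.8);P0=np.array([.546,.077,.135])
Rm=Ro.from_euler('z',YAW).as_matrix()
U,O,L=Rm@[.819,0,.574],Rm@[-.574,0,.819],Rm@[0,1,0]
def pt(up,left,out): return P0+(up*U+left*L+out*O)/1e3
def ori(ang):   # tool x at ang deg anticlockwise (left) from up-slope, tool z into slope
    a=np.radians(ang);x=np.cos(a)*U+np.sin(a)*L;z=-O;return np.c_[x,np.cross(z,x),z]
def where(s):
    d=(s["position"]-P0)*1e3;R=s["orientation"]
    print("t",round(s["time_s"],2),"up/left/out",[round(float(d@k),1) for k in(U,L,O)],"ang",round(float(np.degrees(np.arctan2(R[:,0]@L,R[:,0]@U))),1),"tilt",np.round(np.degrees([R[:,2]@U,R[:,2]@L]),1),"F",np.round([s["wrist_force"]@k for k in(U,L,O)],1),"Tz",round(float(s["wrist_torque"]@O),2),"gap",round(s["finger_gap"]*1e3,1),"gf",round(s["grasp_force"],1),"q",np.round(s["qpos"],2))
def rows(p,R,p1,R1,n):
    rv=Ro.from_matrix(R.T@R1).as_rotvec()/n
    for i in range(n):
        Ri=R@Ro.from_rotvec(rv*i).as_matrix();d=Ri.T@(p1-p)/n*1e3
        print(np.r_[d,np.degrees(rv)].round(1).tolist())
E
python3 - <<'E'
from h import *
from workcell import ctrl
s=ctrl.state();p,R=s["position"],s["orientation"];where(s)
a=np.array([.45,-.35,.33]);I=R
R1=Ro.from_euler('z',55,degrees=True).as_matrix()@R
rows(p,R,a,R1,7);print();b=pt(0,0,90);print(b);rows(a,R1,b,ori(0),12)
E
```

```text
t 0.1 up/left/out [-490.9, 398.8, 461.0] ang -78.6 tilt [-32.8   0. ] F [0.1 0.4 0.3] Tz 0.03 gap 85.5 gf 0.0 q [-1.4   0.49  1.56 -0.    1.09 -0.11]
[48.4, -23.8, -14.1, 0.0, -0.0, -7.9]
[51.2, -17.0, -14.2, 0.0, -0.0, -7.9]
[53.1, -9.8, -14.2, 0.0, -0.0, -7.9]
[53.9, -2.4, -14.2, 0.0, -0.0, -7.9]
[53.7, 4.9, -14.2, 0.0, -0.0, -7.9]
[52.6, 12.2, -14.2, 0.0, -0.0, -7.9]
[50.4, 19.3, -14.2, 0.0, -0.0, -7.9]

[0.54762268 0.02536549 0.20871   ]
[32.2, -2.7, 10.1, 0.5, 2.9, -1.7]
[31.7, -1.6, 11.7, 0.5, 2.9, -1.7]
[31.1, -0.6, 13.3, 0.5, 2.9, -1.7]
[30.4, 0.5, 14.9, 0.5, 2.9, -1.7]
[29.6, 1.5, 16.4, 0.5, 2.9, -1.7]
[28.7, 2.5, 17.8, 0.5, 2.9, -1.7]
[27.7, 3.6, 19.2, 0.5, 2.9, -1.7]
[26.5, 4.6, 20.5, 0.5, 2.9, -1.7]
[25.3, 5.5, 21.8, 0.5, 2.9, -1.7]
[24.0, 6.5, 23.0, 0.5, 2.9, -1.7]
[22.6, 7.4, 24.1, 0.5, 2.9, -1.7]
[21.1, 8.3, 25.1, 0.5, 2.9, -1.7]
```

Request:
carry_out:
  commands:
    - [[48,-24,-14,0,0,-8,-1],[51,-17,-14,0,0,-8,-1],[53,-10,-14,0,0,-8,-1],[54,-2,-14,0,0,-8,-1],[54,5,-14,0,0,-8,-1],[53,12,-14,0,0,-8,-1],[50,19,-14,0,0,-8,-1]]

```text
time_s: 0.98
position: [0.4485, -0.3462, 0.3296]
orientation: [[0.311, 0.95, -0.0], [0.95, -0.311, 0.0], [0.0, -0.0, -1.0]]
wrist_force: [0.3, -1.0, -0.0]
finger_gap: 0.0848
grasp_force: 0.0
```

```bash
python3 - <<'E'
from h import *
from workcell import ctrl
s=ctrl.state();p,R=s["position"],s["orientation"];where(s);print(p)
rows(p,R,pt(0,0,90),ori(0),10)
E
```

```text
t 0.97 up/left/out [-232.2, 110.8, 400.4] ang -23.9 tilt [-32.9   0. ] F [-0.9 -0.3  0.6] Tz 0.05 gap 84.8 gf 0.0 q [-0.77  0.32  1.56 -0.    1.26 -0.46]
[ 0.44849364 -0.34621241  0.3296077 ]
[38.4, -2.1, 12.1, 0.6, 3.5, -1.9]
[37.6, -0.7, 14.4, 0.6, 3.5, -1.9]
[36.7, 0.7, 16.7, 0.6, 3.5, -1.9]
[35.6, 2.1, 18.8, 0.6, 3.5, -1.9]
[34.3, 3.5, 20.9, 0.6, 3.5, -1.9]
[32.8, 4.9, 22.9, 0.6, 3.5, -1.9]
[31.2, 6.2, 24.8, 0.6, 3.5, -1.9]
[29.4, 7.5, 26.5, 0.6, 3.5, -1.9]
[27.5, 8.7, 28.2, 0.6, 3.5, -1.9]
[25.4, 9.9, 29.7, 0.6, 3.5, -1.9]
```

Request:
carry_out:
  commands:
    - [[38,-2,12,0.6,3.5,-1.9,-1],[38,-1,14,0.6,3.5,-1.9,-1],[37,1,17,0.6,3.5,-1.9,-1],[36,2,19,0.6,3.5,-1.9,-1],[34,3,21,0.6,3.5,-1.9,-1],[33,5,23,0.6,3.5,-1.9,-1],[31,6,25,0.6,3.5,-1.9,-1],[29,7,26,0.6,3.5,-1.9,-1]]

```text
time_s: 1.98
position: [0.5279, -0.0495, 0.2327]
orientation: [[0.047, 0.999, 0.007], [0.878, -0.045, 0.476], [0.476, -0.016, -0.879]]
wrist_force: [0.5, -0.2, -0.3]
finger_gap: 0.0854
grasp_force: 0.0
```

```bash
python3 - <<'E'
from h import *
from workcell import ctrl
s=ctrl.state();p,R=s["position"],s["orientation"];where(s)
rows(p,R,pt(0,0,85),ori(0),3)
E
```

```text
t 1.98 up/left/out [-47.0, 22.1, 152.2] ang -4.3 tilt [-6.6 -1.2] F [-0.4 -0.5 -0.2] Tz 0.02 gap 85.4 gf 0.0 q [-0.43  0.42  1.77  0.48  1.21 -0.62]
[18.6, 5.5, 20.6, 0.5, 2.2, -1.4]
[17.7, 6.2, 21.2, 0.5, 2.2, -1.4]
[16.7, 6.8, 21.8, 0.5, 2.2, -1.4]
```

Request:
carry_out:
  commands:
    - [[18.5,5.5,20.5,0.5,2.2,-1.4,-1],[17.5,6,21,0.5,2.2,-1.4,-1],[16.5,7,22,0.5,2.2,-1.4,-1],[0,0,0,0,0,0,-1]]

```text
time_s: 2.48
position: [0.5471, 0.0275, 0.2039]
orientation: [[-0.025, 0.999, -0.02], [0.819, 0.032, 0.573], [0.573, -0.002, -0.819]]
wrist_force: [0.4, -0.0, 0.7]
finger_gap: 0.0851
grasp_force: 0.0
```

```bash
cat >> h.py <<'E'
def look(name):
    from workcell import ctrl
    s=ctrl.state();where(s);m=np.zeros((440,790,3),np.uint8)
    a=ctrl.read_camera("side");b=ctrl.read_camera("top");np.savez(name+"s.npz",**a);np.savez(name+"t.npz",**b)
    m[:440,:400]=cv2.resize(a["frame"][110:220,170:270],(400,440),interpolation=2);m[:440,400:]=cv2.resize(b["frame"][180:290,190:287],(390,440),interpolation=2)
    for c,f in((a,lambda q:((q[0]-170)*4,(q[1]-110)*4)),(b,lambda q:(400+(q[0]-190)*4.02,(q[1]-180)*4))):
        for k,col in((s["position"],(255,0,0)),(pt(0,0,50),(0,255,0)),(pt(16,-82,46),(0,0,255))):
            q=f(proj(c,k));cv2.circle(m,tuple(int(v) for v in q),3,col,-1)
    cv2.imwrite("pics/"+name+".png",np.clip(m*1.5,0,255)[:,:,::-1])
E
python3 - <<'E'
from h import *
look("a1")
E
```

```text
t 2.48 up/left/out [-1.0, 0.4, 84.9] ang -0.0 tilt [-0.   0.1] F [ 0.4 -0.4  0.6] Tz 0.01 gap 85.1 gf 0.0 q [-0.33  0.49  1.79  0.62  1.18 -0.69][ WARN:0@2.248] global loadsave.cpp:1063 imwrite_ Unsupported depth image for selected encoder is fallbacked to CV_8U.
```

View pics/a1.png

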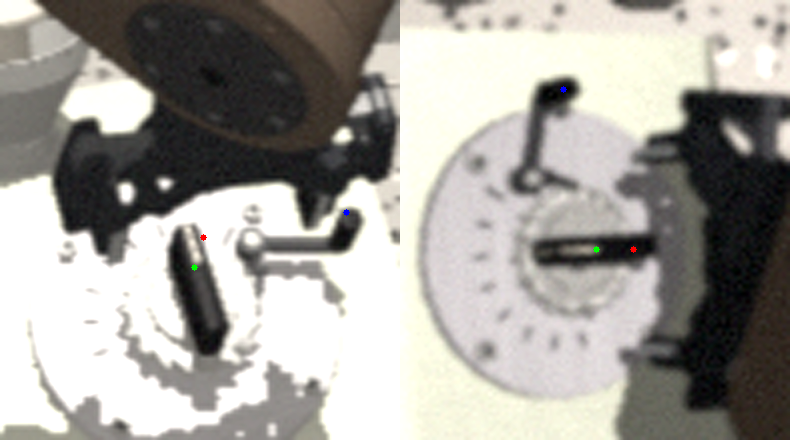

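The picture shows the fingers straddling the bar, with their top-view tip midpoint at crop row 252 against 249 for the bar. The knob lies under its predicted dot. I descend and grip.

Request:
carry_out:
  commands:
    - [[1,0,20,0,0,0,-1],[0,0,20,0,0,0,-1],[0,0,20,0,0,0,-1],[0,0,0,0,0,0,1],[0,0,0,0,0,0,1],[0,0,0,0,0,0,1],[0,0,0,0,0,0,1],[0,0,0,0,0,0,1]]

```text
time_s: 3.58
position: [0.5473, 0.0611, 0.157]
orientation: [[-0.026, 1.0, -0.015], [0.82, 0.03, 0.572], [0.572, 0.002, -0.82]]
wrist_force: [4.9, -2.7, 4.4]
finger_gap: 0.0132
grasp_force: 60.6
```

```bash
cat > w.py <<'E'
from h import *
from workcell import ctrl
where(ctrl.state())
E
python3 w.py
```

```text
t 3.58 up/left/out [-0.4, -0.8, 27.1] ang -0.0 tilt [-0.1 -0.2] F [ 0.2 -4.8  5.2] Tz 0.08 gap 13.2 gf 60.6 q [-0.27  0.55  1.85  0.68  1.06 -0.74]
```

The grip is good. Clockwise as seen facing the slope is a positive turn about tool z.

Request:
carry_out:
  commands:
    - [[0,0,-2,0,0,5,1],[0,0,0,0,0,7,1],[0,0,0,0,0,7,1],[0,0,0,0,0,7,1],[0,0,0,0,0,7,1],[0,0,0,0,0,5,1],[0,0,0,0,0,3,1],[0,0,0,0,0,0,1]]

```text
time_s: 4.58
position: [0.5494, 0.0602, 0.1568]
orientation: [[0.636, 0.772, -0.012], [0.639, -0.517, 0.57], [0.434, -0.37, -0.822]]
wrist_force: [23.8, 9.7, -23.1]
finger_gap: 0.0133
grasp_force: 75.0
```

```bash
python3 w.py
```

```text
t 4.58 up/left/out [-1.4, -2.8, 27.6] ang -40.9 tilt [-0.3 -0.3] F [ -5.9 -24.1 -24. ] Tz 1.49 gap 13.3 gf 75.0 q [-0.27  0.55  1.84  0.68  1.06 -0.02]
```

Angle −40.9° with the torque risen, so the dial is at its stop. I hold briefly, release and back out.

Request:
carry_out:
  commands:
    - [[0,0,0,0,0,0,1],[0,0,0,0,0,0,1],[0,0,0,0,0,0,-1],[0,0,0,0,0,0,-1],[0,0,0,0,0,0,-1],[0,0,-20,0,0,0,-1],[0,0,-30,0,0,0,-1],[0,0,-20,0,0,0,-1]]

```text
time_s: 5.58
position: [0.5476, 0.0197, 0.2165]
orientation: [[0.637, 0.771, -0.017], [0.638, -0.515, 0.572], [0.432, -0.375, -0.82]]
wrist_force: [-0.8, 0.0, -0.1]
finger_gap: 0.0854
grasp_force: 0.0
```

```bash
python3 - <<'E'
from h import *
from workcell import ctrl
s=ctrl.state();where(s);p,R=s["position"],s["orientation"]
for a in(-90,90):
  print(a);rows(p,R,pt(16,-82,80),ori(a),6)
E
```

```text
t 5.58 up/left/out [-0.2, 0.2, 99.6] ang -41.0 tilt [-0.1 -0.1] F [-0.   0.8 -0.1] Tz -0.04 gap 85.4 gf 0.0 q [-0.34  0.48  1.77  0.61  1.21  0.03]
-90
[11.0, 8.6, 3.3, 0.0, -0.0, 8.2]
[12.1, 6.9, 3.3, 0.0, -0.0, 8.2]
[13.0, 5.1, 3.3, 0.0, -0.0, 8.2]
[13.6, 3.2, 3.3, 0.0, -0.0, 8.2]
[13.9, 1.3, 3.3, 0.0, -0.0, 8.2]
[13.9, -0.7, 3.3, 0.0, -0.0, 8.2]
90
[11.0, 8.6, 3.3, 0.0, 0.0, -21.8]
[7.1, 12.0, 3.3, 0.0, 0.0, -21.8]
[2.1, 13.8, 3.3, 0.0, 0.0, -21.8]
[-3.2, 13.6, 3.3, 0.0, 0.0, -21.8]
[-8.0, 11.4, 3.3, 0.0, 0.0, -21.8]
[-11.7, 7.6, 3.3, 0.0, 0.0, -21.8]
```

Request:
carry_out:
  commands:
    - [[11,8.5,3,0,0,8,-0.4],[12,7,3,0,0,8,-0.4],[13,5,3,0,0,8,-0.4],[13.5,3,3,0,0,8,-0.4],[14,1.5,3.5,0,0,8.5,-0.4],[14,-0.5,3.5,0,0,8.5,-0.4],[0,0,0,0,0,0,-0.4]]

```text
time_s: 6.45
position: [0.629, 0.0474, 0.2089]
orientation: [[0.999, 0.026, -0.018], [0.032, -0.819, 0.573], [0.0, -0.573, -0.82]]
wrist_force: [0.2, -0.3, 0.3]
finger_gap: 0.0598
grasp_force: 0.0
```

```bash
python3 - <<'E'
from h import *
look("a2")
E
```

```text
t 6.45 up/left/out [16.1, -82.0, 79.0] ang -90.0 tilt [-0.1  0. ] F [-0.1 -0.2  0.4] Tz -0.03 gap 59.8 gf 0.0 q [-0.26  0.58  1.59  0.62  1.23  0.99][ WARN:0@2.398] global loadsave.cpp:1063 imwrite_ Unsupported depth image for selected encoder is fallbacked to CV_8U.
```

View pics/a2.png

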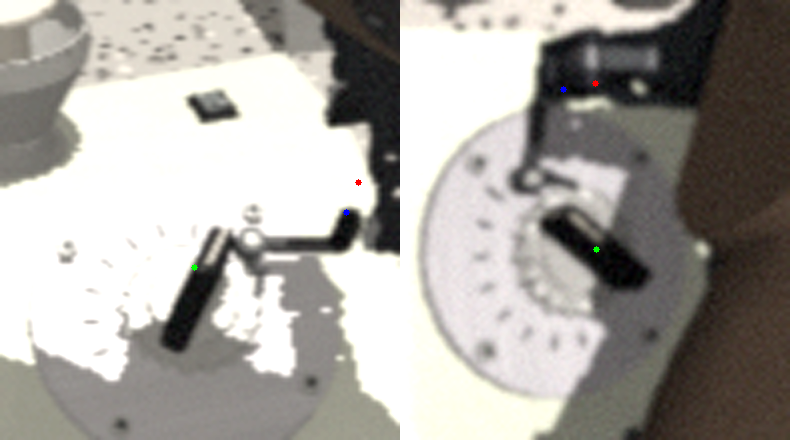

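The picture shows the pointer 40° right of up-slope, so the dial is at its stop. The knob is still under the tool axis. I descend and grip it.

Request:
carry_out:
  commands:
    - [[0,0,18,0,0,0,-0.4],[0,0,18,0,0,0,-0.4],[0,0,15,0,0,0,-0.4],[0,0,0,0,0,0,1],[0,0,0,0,0,0,1],[0,0,0,0,0,0,1],[0,0,0,0,0,0,1]]

```text
time_s: 7.42
position: [0.6283, 0.0761, 0.1678]
orientation: [[1.0, 0.025, -0.016], [0.03, -0.82, 0.572], [0.001, -0.572, -0.82]]
wrist_force: [1.2, -1.7, 1.2]
finger_gap: 0.0114
grasp_force: 58.5
```

```bash
python3 w.py
```

```text
t 7.42 up/left/out [16.0, -82.2, 28.9] ang -90.0 tilt [-0.1 -0.1] F [-0.7 -1.2  1.9] Tz 0.05 gap 11.4 gf 58.5 q [-0.21  0.63  1.64  0.66  1.14  0.96]
```

Request:
carry_out:
  commands:
    - [[0.7,-5,0,0,0,0,1],[0.3,-5,0,0,0,0,1],[-0.3,-5,0,0,0,0,1],[-0.6,-5,0,0,0,0,1],[-1,-4,0,0,0,0,1],[-1,-3,0,0,0,0,1],[0,0,0,0,0,0,1]]

```text
time_s: 8.3
position: [0.6276, 0.0968, 0.1826]
orientation: [[1.0, 0.026, -0.012], [0.028, -0.822, 0.569], [0.005, -0.57, -0.822]]
wrist_force: [12.0, -8.2, -7.0]
finger_gap: 0.0115
grasp_force: 59.7
```

```bash
python3 w.py
```

```text
t 8.3 up/left/out [41.4, -82.2, 29.1] ang -90.0 tilt [-0.3 -0.4] F [-11.1 -11.7  -0.8] Tz 0.57 gap 11.5 gf 59.7 q [-0.18  0.6   1.63  0.66  1.14  1.  ]
```

The knob is thrown out to about 0.55 rad. I release, back out and return over the dial with tool x along the bar.

Request:
carry_out:
  commands:
    - [[0,0,0,0,0,0,-0.4],[0,0,0,0,0,0,-0.4],[0,0,0,0,0,0,-0.4],[0,0,-20,0,0,0,-0.4],[0,0,-30,0,0,0,-0.4],[0,0,-10,0,0,0,-1]]

```text
time_s: 9.05
position: [0.627, 0.0629, 0.2341]
orientation: [[1.0, 0.026, -0.015], [0.029, -0.82, 0.572], [0.003, -0.572, -0.82]]
wrist_force: [0.8, 0.1, 0.5]
finger_gap: 0.0758
grasp_force: 0.0
```

```bash
python3 - <<'E'
from h import *
from workcell import ctrl
s=ctrl.state();where(s);p,R=s["position"],s["orientation"]
rows(p,R,pt(0,0.5,85),ori(-40.5),7)
E
```

```text
t 9.05 up/left/out [43.3, -80.5, 90.8] ang -90.0 tilt [-0.1 -0.2] F [ 0.4 -0.8  0.4] Tz -0.01 gap 75.8 gf 0.0 q [-0.23  0.55  1.58  0.62  1.26  1.04]
[-11.6, 6.2, 0.8, 0.0, -0.0, -7.1]
[-12.3, 4.7, 0.8, 0.0, -0.0, -7.1]
[-12.7, 3.2, 0.8, 0.0, -0.0, -7.1]
[-13.0, 1.6, 0.8, 0.0, -0.0, -7.1]
[-13.1, -0.0, 0.8, 0.0, -0.0, -7.1]
[-13.0, -1.7, 0.8, 0.0, -0.0, -7.1]
[-12.7, -3.2, 0.8, 0.0, -0.0, -7.1]
```

Request:
carry_out:
  commands:
    - [[-11.5,6,0,0,0,-7,-1],[-12.5,4.5,0,0,0,-7,-1],[-12.5,3,0,0,0,-7,-1],[-13,1.5,0,0,0,-7,-1],[-13,0,0,0,0,-7,-1],[-13,-1.5,0,0,0,-7,-1],[-12.5,-3,0,0,0,-7.3,-1],[0,0,0,0,0,0,-1]]

```text
time_s: 10.05
position: [0.5466, 0.0267, 0.2078]
orientation: [[0.634, 0.773, -0.017], [0.64, -0.512, 0.573], [0.434, -0.374, -0.82]]
wrist_force: [1.4, -0.7, 0.5]
finger_gap: 0.0853
grasp_force: 0.0
```

```bash
python3 - <<'E'
from h import *
look("a3")
E
```

```text
t 10.05 up/left/out [0.6, 1.0, 88.5] ang -40.8 tilt [-0.1 -0. ] F [-0.4 -1.4  0.9] Tz 0.0 gap 85.3 gf 0.0 q [-0.33  0.49  1.79  0.62  1.19  0.02][ WARN:0@2.401] global loadsave.cpp:1063 imwrite_ Unsupported depth image for selected encoder is fallbacked to CV_8U.
```

View pics/a3.png

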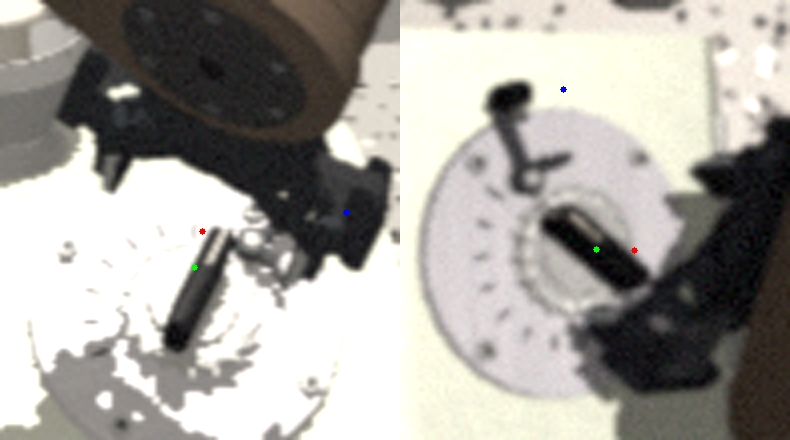

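The lever is thrown up, with the knob at top crop (510,98) and the claw clear of the wheel. The dial is still at its stop. I descend, grip and turn anticlockwise 80°.

Request:
carry_out:
  commands:
    - [[0,0,20,0,0,0,-1],[0,0,21,0,0,0,-1],[0,0,20,0,0,0,-1],[0,0,0,0,0,0,1],[0,0,0,0,0,0,1],[0,0,0,0,0,0,1],[0,0,0,0,0,0,1],[0,0,0,0,0,0,1]]

```text
time_s: 11.15
position: [0.5491, 0.0593, 0.1575]
orientation: [[0.632, 0.775, -0.01], [0.641, -0.516, 0.568], [0.435, -0.365, -0.823]]
wrist_force: [15.8, -11.3, -10.9]
finger_gap: 0.0132
grasp_force: 59.8
```

```bash
python3 w.py
```

```text
t 11.15 up/left/out [-1.6, -2.5, 28.6] ang -40.7 tilt [-0.4 -0.5] F [-15.9 -15.5  -2.1] Tz 0.78 gap 13.2 gf 59.8 q [-0.27  0.55  1.84  0.68  1.06 -0.02]
```

Request:
carry_out:
  commands:
    - [[0,0,0,0,0,-5,1],[0,0,0,0,0,-7,1],[0,0,0,0,0,-8,1],[0,0,0,0,0,-8,1],[0,0,0,0,0,-8,1],[0,0,0,0,0,-8,1],[0,0,0,0,0,-8,1],[0,0,0,0,0,-8,1]]

```text
time_s: 12.15
position: [0.5464, 0.0594, 0.1576]
orientation: [[-0.358, 0.934, -0.016], [0.764, 0.303, 0.569], [0.536, 0.192, -0.822]]
wrist_force: [0.1, -19.9, -0.8]
finger_gap: 0.0132
grasp_force: 60.6
```

```bash
python3 w.py
```

```text
t 12.15 up/left/out [-1.4, 0.1, 28.6] ang 19.5 tilt [-0.3 -0.1] F [-16.8   0.5  10.7] Tz -0.04 gap 13.2 gf 60.6 q [-0.27  0.55  1.85  0.67  1.06 -1.08]
```

Request:
carry_out:
  commands:
    - [[0,0,0,0,0,-7,1],[0,0,0,0,0,-7,1],[0,0,0,0,0,-6,1],[0,0,0,0,0,0,1],[0,0,0,0,0,0,1],[0,0,0,0,0,0,1],[0,0,0,0,0,0,1]]

```text
time_s: 13.02
position: [0.5459, 0.0591, 0.1572]
orientation: [[-0.652, 0.758, -0.017], [0.617, 0.544, 0.569], [0.44, 0.361, -0.822]]
wrist_force: [-2.6, -20.8, -0.7]
finger_gap: 0.0129
grasp_force: 60.2
```

```bash
python3 w.py
```

```text
t 13.03 up/left/out [-1.9, 0.7, 28.5] ang 39.2 tilt [-0.3 -0.1] F [-17.4   3.3  11.3] Tz 0.01 gap 12.9 gf 60.2 q [-0.27  0.55  1.85  0.67  1.06 -1.42]
```

Request:
carry_out:
  commands:
    - [[0,0,0,0,0,0,-1],[0,0,0,0,0,0,-1],[0,0,0,0,0,0,-1],[0,0,0,0,0,0,-1],[0,0,-20,0,0,0,-1],[0,0,-30,0,0,0,-1],[0,0,-12,0,0,0,-1]]

```text
time_s: 13.9
position: [0.5473, 0.0258, 0.2095]
orientation: [[-0.653, 0.757, -0.016], [0.615, 0.542, 0.572], [0.442, 0.364, -0.82]]
wrist_force: [0.0, -0.0, -0.2]
finger_gap: 0.0854
grasp_force: 0.0
```

```bash
python3 - <<'E'
from h import *
from workcell import ctrl
s=ctrl.state();where(s);p,R=s["position"],s["orientation"]
rows(p,R,pt(43,-80,88),ori(-90),13)
E
```

```text
t 13.9 up/left/out [0.8, 0.3, 90.4] ang 39.3 tilt [-0.1 -0.1] F [-0.1 -0.  -0.2] Tz 0.08 gap 85.4 gf 0.0 q [-0.33  0.48  1.78  0.62  1.19 -1.38]
[-1.4, 6.8, 0.2, 0.0, 0.0, 9.9]
[-0.2, 7.0, 0.2, 0.0, 0.0, 9.9]
[1.0, 6.9, 0.2, 0.0, 0.0, 9.9]
[2.2, 6.6, 0.2, 0.0, 0.0, 9.9]
[3.3, 6.2, 0.2, 0.0, 0.0, 9.9]
[4.3, 5.5, 0.2, 0.0, 0.0, 9.9]
[5.2, 4.7, 0.2, 0.0, 0.0, 9.9]
[5.9, 3.7, 0.2, 0.0, 0.0, 9.9]
[6.5, 2.6, 0.2, 0.0, 0.0, 9.9]
[6.8, 1.5, 0.2, 0.0, 0.0, 9.9]
[7.0, 0.3, 0.2, 0.0, 0.0, 9.9]
[6.9, -0.9, 0.2, 0.0, 0.0, 9.9]
[6.6, -2.1, 0.2, 0.0, 0.0, 9.9]
```

Request:
carry_out:
  commands:
    - [[-1.5,7,0,0,0,10,-1],[0,7,0,0,0,10,-1],[1,7,0,0,0,10,-1],[2,6.5,0,0,0,10,-1],[3.5,6,0,0,0,10,-0.4],[4.5,5.5,0,0,0,10,-0.4],[5,4.5,0,0,0,10,-0.4],[6,3.5,0,0,0,10,-0.4]]

```text
time_s: 14.9
position: [0.5954, 0.0499, 0.2231]
orientation: [[0.638, 0.77, -0.018], [0.638, -0.515, 0.573], [0.432, -0.377, -0.82]]
wrist_force: [-0.9, -0.1, -0.1]
finger_gap: 0.0599
grasp_force: 0.0
```

Request:
carry_out:
  commands:
    - [[6.5,2.5,0,0,0,10,-0.4],[7,1.5,0,0,0,10,-0.4],[7,0,0,0,0,10,-0.4],[7,-1,0,0,0,10,-0.4],[6.5,-2,0,0,0,9.3,-0.4],[0,0,0,0,0,0,-0.4],[0,0,0,0,0,0,-0.4]]

```text
time_s: 15.78
position: [0.6257, 0.0638, 0.2325]
orientation: [[0.999, 0.028, -0.018], [0.034, -0.819, 0.573], [0.001, -0.573, -0.82]]
wrist_force: [-0.7, 0.7, -0.4]
finger_gap: 0.0601
grasp_force: 0.0
```

```bash
python3 - <<'E'
from h import *
look("a4")
E
```

```text
t 15.78 up/left/out [43.1, -79.2, 88.8] ang -89.9 tilt [-0.1  0. ] F [ 0.3  0.6 -0.7] Tz -0.03 gap 60.1 gf 0.0 q [-0.23  0.55  1.58  0.62  1.26  1.03][ WARN:0@2.234] global loadsave.cpp:1063 imwrite_ Unsupported depth image for selected encoder is fallbacked to CV_8U.
```

View pics/a4.png

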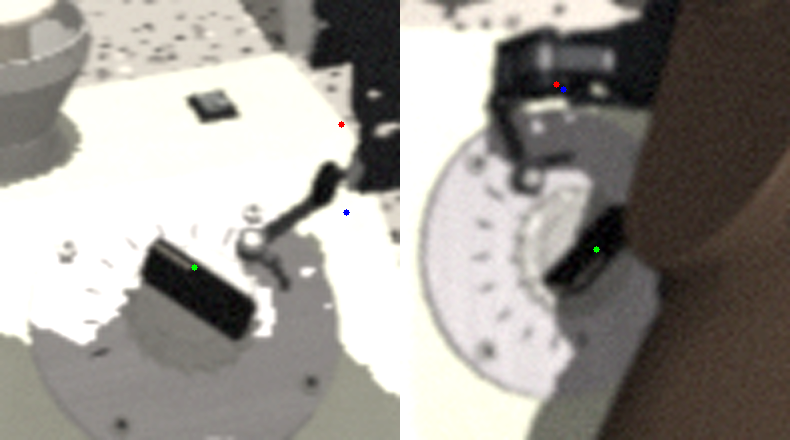

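The pointer is 40° left (fourth click) and the knob is at the thrown position. I grip the knob and swing it back.

Request:
carry_out:
  commands:
    - [[0,0,20,0,0,0,-0.4],[0,0,21,0,0,0,-0.4],[0,0,20,0,0,0,-0.4],[0,0,0,0,0,0,1],[0,0,0,0,0,0,1],[0,0,0,0,0,0,1],[0,0,0,0,0,0,1]]

```text
time_s: 16.75
position: [0.6253, 0.0967, 0.1827]
orientation: [[1.0, 0.025, -0.016], [0.029, -0.821, 0.57], [0.001, -0.57, -0.821]]
wrist_force: [-0.2, -9.6, -4.8]
finger_gap: 0.0115
grasp_force: 58.5
```

Request:
carry_out:
  commands:
    - [[1.5,5,0,0,0,0,1],[1.2,5,0,0,0,0,1],[0.6,5,0,0,0,0,1],[0,5,0,0,0,0,1],[-0.4,5,0,0,0,0,1],[-0.6,4,0,0,0,0,1],[0,0,0,0,0,0,1]]

```text
time_s: 17.62
position: [0.6321, 0.075, 0.1679]
orientation: [[1.0, 0.025, -0.007], [0.025, -0.819, 0.573], [0.009, -0.573, -0.819]]
wrist_force: [20.7, 10.0, -1.1]
finger_gap: 0.0114
grasp_force: 59.3
```

```bash
python3 w.py
```

```text
t 17.62 up/left/out [15.0, -86.0, 29.6] ang -90.0 tilt [-0.  -0.6] F [  7.  -21.   -6.3] Tz -0.5 gap 11.4 gf 59.3 q [-0.22  0.63  1.63  0.66  1.14  0.96]
```

Request:
carry_out:
  commands:
    - [[0,0,0,0,0,0,-0.4],[0,0,0,0,0,0,-0.4],[0,0,0,0,0,0,-0.4],[0,0,-20,0,0,0,-0.4],[0,0,-30,0,0,0,-0.4],[0,0,-40,0,0,0,-0.4],[0,0,-50,0,0,0,-0.4],[0,0,0,0,0,0,-0.4]]

```text
time_s: 18.62
position: [0.6312, -0.0079, 0.285]
orientation: [[1.0, 0.026, -0.011], [0.028, -0.821, 0.571], [0.006, -0.571, -0.821]]
wrist_force: [-0.5, 0.6, 0.7]
finger_gap: 0.0598
grasp_force: 0.0
```

```bash
python3 - <<'E'
from h import *
look("a5")
E
```

```text
t 18.62 up/left/out [14.4, -82.5, 173.1] ang -90.0 tilt [-0.2 -0.4] F [0.9 0.5 0.2] Tz -0.01 gap 59.8 gf 0.0 q [-0.34  0.52  1.48  0.57  1.41  1.03][ WARN:0@2.753] global loadsave.cpp:1063 imwrite_ Unsupported depth image for selected encoder is fallbacked to CV_8U.
```

View pics/a5.png

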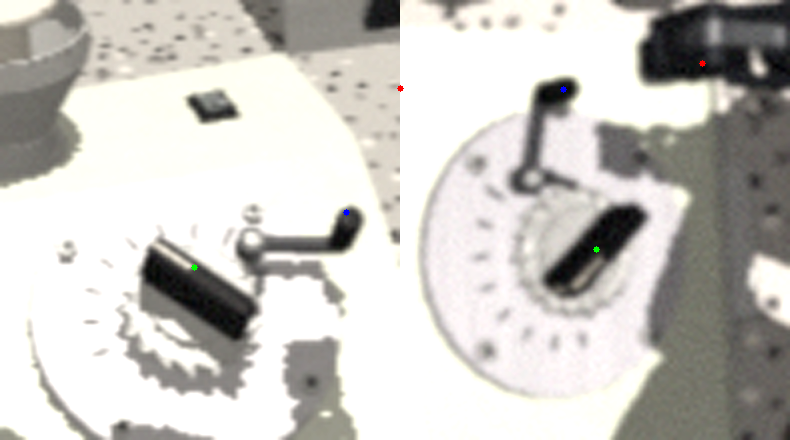

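The lever looks back in the teeth, with the knob on its dot in both views, and the bar is 40° left. I check against the start pictures numerically.

```bash
python3 - <<'E'
from h import *
def ang(f,r,t):
    x,y,w,h=r;m=(f[y:y+h,x:x+w].max(2)<t).astype(np.uint8);N,L,s,c=cv2.connectedComponentsWithStats(m);i=1+np.argmax(s[1:,4]);return c[i]+(x,y),s[i,4]
for a in("top0","a1t","a4t","a5t"):
    f=np.load(a+".npz")["frame"];print(a,"knob",ang(f,(220,195,16,20),60),"bar",ang(f,(220,226,35,35),60))
for a in("side0","a5s","a4s"):
    f=np.load(a+".npz")["frame"];print(a,"knob",ang(f,(245,155,20,22),60))
c=np.load("a5t.npz")
f=c["frame"][226:261,215:258].max(2)<60;N,L,s,_=cv2.connectedComponentsWithStats(f.astype(np.uint8));i=1+np.argmax(s[1:,4]);(x,y),(_,_),_=cv2.minAreaRect(np.argwhere(L==i)[:,::-1].astype(np.float32))
v=cv2.fitLine(np.argwhere(L==i)[:,::-1].astype(np.float32),2,0,.01,.01).ravel()
n=O;Q=[]
for k in(-8,8):
    o,d=ray(c,v[2:]+(215,226)+k*v[:2]);Q.append(o+d*((pt(0,0,45)-o)@n)/(d@n))
w=Q[0]-Q[1];print("bar ang",np.degrees(np.arctan2(w@L_ if 0 else w@globals()['U']*0+w@Rm[:,1],w@U)))
E
```

```text
top0 knob (array([226.86315789, 205.55789474]), np.int32(95)) bar (array([238.01388889, 242.18518519]), np.int32(216))
a1t knob (array([227.        , 205.19230769]), np.int32(78)) bar (array([239.77173913, 242.01086957]), np.int32(184))
a4t knob (array([227.64383562, 200.13013699]), np.int32(146)) bar (array([242.16202946, 242.47299509]), np.int32(611))
a5t knob (array([227.21875, 204.4375 ]), np.int32(64)) bar (array([238.28571429, 241.11904762]), np.int32(210))
side0 knob (array([253.84848485, 168.5       ]), np.int32(66))
a5s knob (array([253.921875, 168.46875 ]), np.int32(64))
a4s knob (array([249.26666667, 158.42222222]), np.int32(45))
bar ang 37.250913029308045
```

```bash
python3 -c "
from workcell import ctrl
print(ctrl.finish_job())"
```

```text
the job is handed in; nothing more can be done
None
```

The job is handed in: I turned the dial to its stop, threw the pawl out, set the dial four clicks back and put the pawl back in the teeth. In the last pictures the knob is at its starting position to within 0.1 px in the side view and the bar reads about 37–39° left (40° expected). I took care to keep the arm clear of the jar, flask, tray and forceps but did not measure them afterwards, and the hand-in returned no verdict.

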